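Index the scan turntable to its two views

TASK

With a fingertip, gently push on an arm of the turntable to turn it until its arrow points at the taller post, and leave it still there for two seconds so the first view can be scanned; then push it round until the arrow points at the shorter post, and move clear. The printed adapter standing in the middle just rides along: do not touch or lift it, and leave the other loose parts where they stand.

Things in the scene. Friction and masses are not known exactly. Their poses are not given: they have to be found in the camera images.
- hub (a point): Turntable axis at the top of the round grey platter (140 mm diameter, 12 mm thick, top 52 mm above the table, on a fixed black foot of 136 mm diameter). The point turns with the wheel: x along the arrow arm, z up. Four upright black arms stick out at 0, 90, 180 and 270 degrees from x. Outside radius 70 mm nothing stands between arms and table.
- arrow_tip (a point): Tip of the arrow arm, the longest of the four: 135 mm from the axis, 63 mm above the table. It alone ends in an arrow head, about 45 mm wide between radius 105 and 135 mm.
- tail_end (a point): Outer end of the plain arm opposite the arrow, 120 mm from the axis, 63 mm above the table. The three plain arms are alike: upright bars 12 mm thick, from 46 to 80 mm above the table, out to radius 120 mm.
- wheel (a joint): Turntable angle, rad, anticlockwise from above is positive; stops at -2.4 and 2.4; at 0 the arrow points within 0.3 rad of world x. Steady friction of about 0.12 N m (1.2 N at radius 100 mm); it stays where it is left. The arrow starts between the posts, each at most 1.8 rad away from it.
- post_tall (a point): Axis of the taller of two fixed aluminium index posts, at the table surface: 110 mm high, 22 mm diameter, foot disc 44 mm, 160 to 205 mm from the turntable axis. The posts stand on the side away from the robot, one left, one right; either may be the tall one.
- post_short (a point): Axis of the shorter index post at the table surface: 50 mm high, otherwise the same.
- adapter: White printed hose adapter standing loose on the middle of the platter: 60 mm diameter at its foot, 34 mm at the top, 56 mm tall (top 108 mm above the table), 70 g. Origin at the centre of its underside.
- cone_green: Loose green printed cone, 60 mm diameter, 36 mm tall, beyond the turntable. Origin at the centre of its underside. Leave alone.
- nozzle_white: Loose white printed nozzle, 56 mm diameter, 75 mm tall, left of the turntable. Origin at the centre of its underside. Leave alone.
- tube_black: Loose black tube, 44 mm diameter, 75 mm tall, right of the turntable. Origin at the centre of its underside. Leave alone.

How it is judged:
On the way, in this order (a step that is already met when the one before it is completed fails the run):
1. the arrow points at the taller post and the turntable stays still there for a second (y of post_tall in the frame of hub between -0.016 and 0.016 m and x of post_tall in the frame of hub above 0.05 m and velocity of joint wheel between -0.1 and 0.1 rad/s), for 1 s.
2. the arrow points at the shorter post (y of post_short in the frame of hub between -0.016 and 0.016 m and x of post_short in the frame of hub above 0.05 m and velocity of joint wheel between -0.1 and 0.1 rad/s), for 0.2 s.
At the end, for the whole second after the job is handed in: The arrow's line passes within 16 mm of the shorter post's axis (about 5 degrees), the turntable is at rest, the adapter stands upright on the platter within 20 mm of its centre, and the three other loose parts are within 20 mm of where they started (all of step 2 and angle between adapter's own z axis and vertical below 0.1 rad and horizontal distance between adapter and hub below 0.02 m and height (world z) of adapter between 0.047 and 0.057 m and distance of each of cone_green, nozzle_white, tube_black from where it was at the start of the episode below 0.02 m); the robot touches nothing.
It fails at once if the adapter is lifted or knocked off (height (world z) of adapter above 0.06 m or height (world z) of adapter below 0.044 m or angle between adapter's own z axis and vertical above 0.3 rad).
It fails at once if the robot touches the adapter (contact force between any of the fingers, the arm and adapter above 0.5 N).
It fails at once if another loose part is moved, lifted or tipped (distance of any of cone_green, nozzle_white, tube_black from where it was at the start of the episode above 0.02 m or angle between any of cone_green, nozzle_white, tube_black's own z axis and vertical above 0.3 rad).
It fails at once if the turntable is pushed with more than 25 N (contact force between any of the fingers, the arm and wheel above 25 N).
It also fails if it takes over 69 s, if anything falls off the work surface, if the arm or the gripper's body presses on something with over 40 N, if the wrist force passes 120 N, or if a joint passes its speed limit or range.

ROBOT

A 6-joint arm with a two-finger parallel gripper is mounted at the origin on the work surface. World frame = base frame: x ahead of the robot, y to its left, z up, the work surface at z = 0. Lengths are in m, angles in rad, forces in N, time in s.
With the tool pointing down it reaches from about 0.325 to 0.775 m from the base axis. Payload 9.3 kg.
Tool frame: the origin (TCP) lies between the finger pads; the fingertips stand 11 mm ahead of it and the grasp point (between the pads) lies 8 mm behind it; y points along the fingers, x is the direction in which the jaws open and shut, and the axes are right-handed (so a half turn about y gives the same grasp; the last joint's range is limited). The gripper opens to 85 mm and grips with 20 to 120 N. Pads are 22 mm wide; open, the fingers measure 114 mm over their backs; the gripper's body (76 mm by 85 mm) begins 54 mm behind the grasp point. The pads swing forward as they close: fully open they stand 13 mm farther back than shut.
Start: joints at [-1.425, 0.259, 0.021, 1.334, 0, 1.418], TCP at [0.162, -0.526, 0.242] pointing down, gripper open.
Joint ranges: [-3.04, 3.04], [-0.91, 1.82], [-1.04, 1.36], [-1.92, 1.95], [-1.52, 1.45], [-3.14, 3.14]. Speed limits (rad/s): [2.22, 2.22, 2.79, 3.14, 3.14, 3.14].

INTERFACE

Orientations are given as a unit quaternion [x, y, z, w].
In Python, from rig import monitor, viewer, bot gives the robot as it stands.
- The arm moves only by the tool jog_arm, never from a script. Its argument "deltas" is one flat list of numbers, 7 for each row, row after row: the shift along the tool's x, y, z in m, then the turn, a rotation vector about the tool's x, y, z in degrees, then the closure, from 0 (fully open) to 1 (shut). In form: [dx, dy, dz, rx, ry, rz, jaw, dx, dy, dz, rx, ry, rz, jaw, ...]. A call has exactly 5 rows; each row shifts and turns the commanded pose from where the row before left it, along the tool's axes as they then stand; what a row does not reach is not made up. A row lasts 1/10 s, in which the tool goes at most 50 mm and 8.59 degrees, less where a joint would pass 70% of its speed; a pose out of reach is approached as far as the arm can. A call is refused whole if a number of a shift passes 0.05 or a number of a turn 8.59, either way. A call with a gripper value outside its range is refused whole. The fingers move at their own pace and stop on an object; the grip force is fixed at half the most. Time passes only in rows, so rows that do not move let the fingers close, or fill a call up. It gives the time, the measured TCP pose, the force and the opening at its end, in the units of the state.
- monitor.state(): the state, without advancing time (a new reading comes with each control period).
- viewer.grab_frame(name): name is "side" or "top" or "wrist"; returns a dict with "pixels" (400x640x3 uint8, red, green, blue), "z_map" (400x640 float32, m along the optical axis (not along the pixel's ray), 0 where there is no reading), "mtx" (3x3 intrinsics, pixels), "pose" (4x4, takes a point from camera to world coordinates). Camera axes: x right, y up, looking along -z (the intrinsics and any distortion apply to the point x, -y, -z); pixel columns grow to the right and rows downward; lengths in m; the calibration is good to about 2 mm. A picture is of the moment at which its call begins.
- bot.hand_in(): hands the job in, once; it reports no verdict.
The state is a dict: "time_s": time; "joints": joint angles; "dq": joint speeds; "effort": joint torques, N m; "position": TCP position; "eef_rot": TCP orientation; "wrist_force": force on the tool from outside, world axes, zero at the start; "ft_torque": the same for the moment, N m; "width": opening from 0.0 (shut) to 1.0 (fully open).
Only numpy, scipy, OpenCV 4.12 (cv2) and the standard library are available. Lean on these libraries where they do the work, as an engineer would, in place of code of your own. Each camera call takes 0.05 s, during which the arm holds its last target.

## Working session

There is one attempt and no reset: what is moved stays moved. The work goes in short steps, Python scripts to look and compute and a tool call to move; the robot and the scene stay as the last step left them, time stands still between calls to the robot, and variables do not carry over. Pictures are saved under pics/ and viewed, and the job is handed in when it is done.

Besides the shell and the picture viewer there is one more tool, called in YAML: its name, and indented under it one key for each argument. jog_arm: Moves the arm, as the interface text tells. Its arguments: {"type":"object","properties":{"deltas":{"type":"array"}},"required":["deltas"]}

```bash
mkdir -p pics; ls
python3 - <<'E'
from rig import monitor, viewer, bot
import cv2,numpy as np
print(monitor.state())
for n in ["top","side"]:
    f=viewer.grab_frame(n)
    cv2.imwrite(f"pics/{n}0.png",f["pixels"][:,:,::-1]); np.savez(f"{n}0.npz",**f)
    print(n,f["mtx"],f["pose"],f.keys())
E
```

```text
pics
{'time_s': 0.0, 'joints': array([-1.42461816e+00,  2.59207464e-01,  2.07630343e-02,  1.33369902e+00,
       -2.53844878e-06,  1.41819989e+00]), 'dq': array([ 0.00169451,  0.00090331, -0.00163275, -0.00026904, -0.00200448,
        0.00123421]), 'effort': array([ 2.31014774e-04, -5.55644810e+01,  3.44525707e+01,  1.35599103e-02,
       -2.88499050e-04, -5.83863965e-06]), 'position': array([ 0.16185001, -0.52537128,  0.24165836]), 'eef_rot': array([-0.56851001,  0.42035132, -0.41967865,  0.56918447]), 'wrist_force': array([-0.33914575,  0.30574728, -0.06592492]), 'ft_torque': array([ 0.04883637,  0.03109933, -0.01877484]), 'width': 1.0007082761749289}
top [[382.32636275   0.         318.10142007]
 [  0.         382.32636275 202.81388473]
 [  0.           0.           1.        ]] [[ 0.02484335  0.98835542 -0.15012118  0.50362091]
 [-0.99949962  0.02161599 -0.02309226  0.01455853]
 [-0.01957834  0.15061975  0.98839789  0.8794275 ]
 [ 0.          0.          0.          1.        ]] dict_keys(['pixels', 'z_map', 'mtx', 'pose'])
side [[469.94267927   0.         322.09395421]
 [  0.         469.94267927 198.61372909]
 [  0.           0.           1.        ]] [[-0.99988085  0.00339757 -0.01505764  0.59427017]
 [-0.01218061 -0.77287012  0.63444732  0.73592228]
 [-0.00948203  0.63455514  0.77281942  0.91001743]
 [ 0.          0.          0.          1.        ]] dict_keys(['pixels', 'z_map', 'mtx', 'pose'])
```

View pics/top0.png

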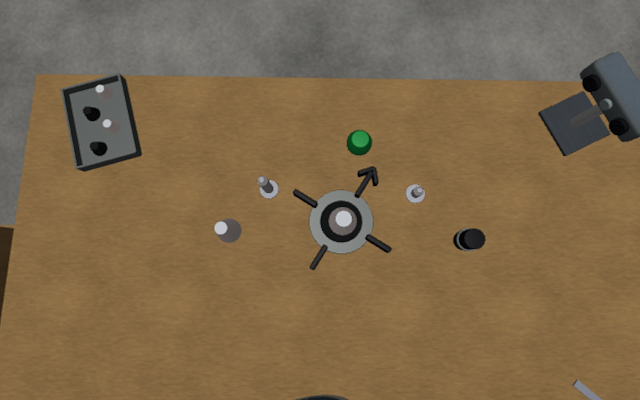

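View pics/side0.png

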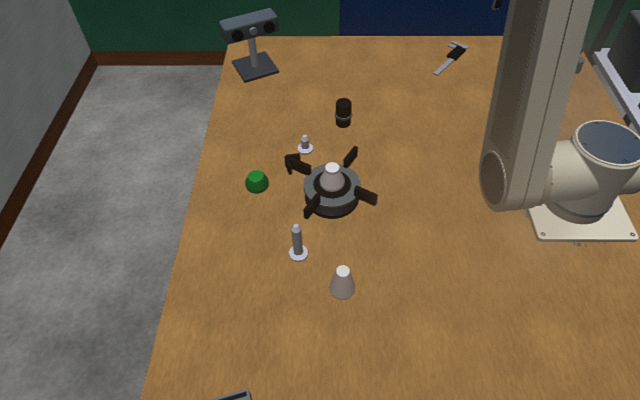

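Run:
```python
from rig import monitor
from scipy.spatial.transform import Rotation as R
print(R.from_quat(monitor.state()['eef_rot']).as_matrix().round(3))
```

```text
[[ 0.294 -0.     0.956]
 [-0.956  0.001  0.294]
 [-0.001 -1.     0.   ]]
```

```bash
cat > h.py <<'E'
import numpy as np,cv2
def load(n): 
    d=np.load(n); return {k:d[k] for k in d}
def rays(f,uv):
    uv=np.atleast_2d(np.array(uv,float)); K=f["mtx"]
    d=np.c_[(uv[:,0]-K[0,2])/K[0,0],-(uv[:,1]-K[1,2])/K[1,1],-np.ones(len(uv))]
    return f["pose"][:3,3], d@f["pose"][:3,:3].T
def plane(f,uv,z):
    o,d=rays(f,uv); t=(z-o[2])/d[:,2]; return o+d*t[:,None]
def cloud(f):
    h,w=f["z_map"].shape; u,v=np.meshgrid(np.arange(w),np.arange(h))
    o,d=rays(f,np.c_[u.ravel(),v.ravel()])
    P=o+d*f["z_map"].ravel()[:,None]; return P.reshape(h,w,3)
E
python3 - <<'E'
from h import *
f=load("top0.npz"); P=cloud(f)
img=f["pixels"].astype(int); g=img.max(2); sat=img.max(2)-img.min(2)
# crop enlarged
c=cv2.resize(f["pixels"][120:290,200:500,::-1],None,fx=2.6,fy=2.6,interpolation=cv2.INTER_CUBIC); cv2.imwrite("pics/topcrop.png",c)
for u,v in [(341,222),(330,240),(350,250),(371,168),(268,190),(263,181),(415,194),(228,232),(470,240),(360,142),(300,300)]: print((u,v),img[v,u],P[v,u].round(3))
H=P[...,2]
sel=(np.abs(H-0.052)<0.006)&(sat<25)
n,l,s,cen=cv2.connectedComponentsWithStats(sel.astype(np.uint8))
for i in np.argsort(-s[1:,4])[:5]+1:print(s[i],cen[i])
E
```

```text
(341, 222) [192 195 200] [ 0.582 -0.015  0.109]
(330, 240) [129 132 129] [0.549 0.006 0.054]
(350, 250) [133 137 134] [ 0.528 -0.037  0.051]
(371, 168) [38 37 40] [ 0.703 -0.078  0.081]
(268, 190) [67 64 64] [0.658 0.147 0.039]
(263, 181) [126 124 127] [0.664 0.147 0.109]
(415, 194) [105 102 102] [ 0.656 -0.181  0.035]
(228, 232) [83 79 76] [0.56  0.225 0.063]
(470, 240) [35 34 37] [ 0.554 -0.285  0.075]
(360, 142) [ 51 146  76] [ 0.775 -0.058  0.035]
(300, 300) [143 112  71] [0.416 0.07  0.001]
[ 310  190   63   64 2489] [340.52189634 221.56649257]
[217 220  17  18  64] [228.453125 230.171875]
[580 112   9  10  43] [582.95348837 117.51162791]
[460 230  10  19  36] [462.61111111 240.05555556]
[416 187   7   7  34] [419.20588235 190.        ]
```

View pics/topcrop.png

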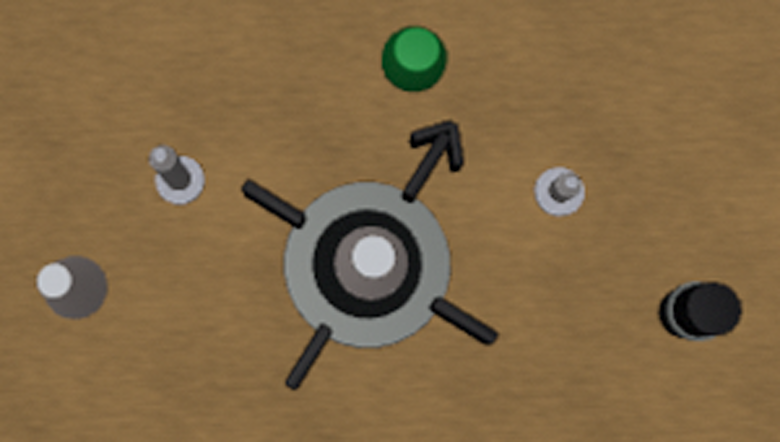

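```bash
cat >> h.py <<'E'
def platter(f):
    P=cloud(f); img=f["pixels"].astype(int); sat=img.max(2)-img.min(2)
    m=((sat<14)&(np.hypot(P[...,0]-.573,P[...,1]+.014)<.09)&(np.abs(P[...,2]-.052)<.008)&(img.max(2)>70)).astype(np.uint8)
    m=cv2.morphologyEx(m,cv2.MORPH_OPEN,np.ones((3,3)))
    c=max(cv2.findContours(m,cv2.RETR_EXTERNAL,cv2.CHAIN_APPROX_NONE)[0],key=len)
    hull=cv2.convexHull(c); Q=plane(f,hull[:,0],.052)[:,:2].astype(np.float32)
    return Q
def arms(f,hub,lo=.074,hi=.087):
    P=cloud(f); img=f["pixels"].astype(int)
    r=np.hypot(P[...,0]-hub[0],P[...,1]-hub[1])
    m=(img.max(2)<75)&(P[...,2]>.06)&(P[...,2]<hi+.01)&(r>.055)&(r<.15)
    v,u=np.nonzero(m); Q=plane(f,np.c_[u,v],.080)[:,:2]-hub
    return Q
def angle(f,hub):
    Q=arms(f,hub); r=np.hypot(*Q.T); a=np.arctan2(Q[:,1],Q[:,0])
    s=r<.100
    th4=np.angle(np.exp(4j*a[s]).sum())/4
    far=Q[r>.124]; ta=np.angle(np.exp(1j*np.arctan2(far[:,1],far[:,0])).sum())
    k=np.round((ta-th4)/(np.pi/2)); return th4+k*np.pi/2,ta,len(far)
E
python3 - <<'E'
from h import *
f=load("top0.npz")
Q=platter(f); e=cv2.fitEllipse(Q.reshape(-1,1,2)); print(e, cv2.minEnclosingCircle(Q))
hub=np.array(e[0]); print("ang",angle(f,hub))
P=cloud(f); img=f["pixels"].astype(int); sat=img.max(2)-img.min(2)
for name,(u,v) in dict(tall=(269,189),short=(415,193)).items():
    m=np.zeros((400,640),np.uint8); m[v-20:v+20,u-20:u+20]=((P[...,2]<.012)&(sat<25)&(img.max(2)>130))[v-20:v+20,u-20:u+20]
    c=np.vstack(cv2.findContours(m,cv2.RETR_EXTERNAL,cv2.CHAIN_APPROX_NONE)[0])
    q=plane(f,cv2.convexHull(c)[:,0],.003)[:,:2].astype(np.float32)
    print(name,cv2.fitEllipse(q.reshape(-1,1,2)),cv2.minEnclosingCircle(q))
    p=np.array(cv2.minEnclosingCircle(q)[0]);d=p-hub;print(np.hypot(*d),np.arctan2(d[1],d[0]))
f=load("side0.npz")
Q=platter(f); e=cv2.fitEllipse(Q.reshape(-1,1,2)); print(e, cv2.minEnclosingCircle(Q)); print(angle(f,np.array(e[0])))
P=cloud(f); 
for u,v in [(298,254),(296,226),(305,148),(304,136)]: print(P[v,u])
E
```

```text
((0.590203046798706, -0.01611391082406044), (0.136729896068573, 0.13758999109268188), 117.1686782836914) ((0.5901418924331665, -0.016223609447479248), 0.0692453533411026)
ang (np.float64(-0.5342540623640033), np.float64(-0.5352861635815345), 34)
tall ((0.6670981049537659, 0.15110492706298828), (0.042095739394426346, 0.04369460046291351), 55.340579986572266) ((0.66717529296875, 0.15077443420886993), 0.022097956389188766)
0.18378369456590066 1.1386511014663974
short ((0.6640876531600952, -0.18837712705135345), (0.04294086992740631, 0.0434463694691658), 151.71755981445312) ((0.6644716262817383, -0.18833309412002563), 0.022212883457541466)
0.18755071045868296 -1.1636484243349594
((0.5752249956130981, -0.010335949249565601), (0.10340793430805206, 0.13424307107925415), 165.51895141601562) ((0.5855071544647217, -0.01347828097641468), 0.06843795627355576)
(np.float64(-0.5433738773859152), np.float64(-0.29643224548249075), 114)
[0.6640209  0.16165825 0.01368423]
[0.66388558 0.15357727 0.10952405]
[ 0.66023001 -0.17749399  0.0132996 ]
[ 0.66189004 -0.18676481  0.04873619]
```

jog_arm:
  deltas: [0, 0, 0, 0, -8.4, 0, 1, 0, 0, 0, 0, -8.4, 0, 1, 0, 0, 0, 0, -8.4, 0, 1, 0, 0, 0, 0, -8.4, 0, 1, 0, 0, 0, 0, -8.4, 0, 1]

```text
time_s: 0.6
position: [0.1619, -0.5255, 0.2419]
eef_rot: [-0.682, 0.186, -0.186, 0.682]
wrist_force: [0.3, -0.2, 0.4]
width: 0.144
```

```bash
cat > st.py <<'E'
import sys
from h import *
from rig import monitor
from scipy.spatial.transform import Rotation as R
s=monitor.state(); M=R.from_quat(s['eef_rot']).as_matrix()
print('t',round(s['time_s'],2),'pos',s['position'].round(4),'yawz',np.degrees(np.arctan2(M[1,2],M[0,2])).round(2),'q6',s['joints'][5].round(3),'F',s['wrist_force'].round(2),'w',round(s['width'],3),'ydir',M[:,1].round(4))
if len(sys.argv)>3:
    t=np.array(list(map(float,sys.argv[1:4]))); d=t-s['position']; print('tool delta',(M.T@d).round(4),'dist',np.linalg.norm(d).round(4))
E
python3 st.py .522 .065 .2417
```

```text
t 0.6 pos [ 0.1619 -0.5255  0.2419] yawz 59.46 q6 0.679 F [ 0.31 -0.15  0.36] w 0.144 ydir [-1.e-04  8.e-04 -1.e+00]
tool delta [1.020e-02 6.000e-04 6.916e-01] dist 0.6916
```

jog_arm:
  deltas: [0, 0, 0.034, 0, 0, 0, 1, 0, 0, 0.034, 0, 0, 0, 1, 0, 0, 0.034, 0, 0, 0, 1, 0, 0, 0.034, 0, 0, 0, 1, 0, 0, 0.034, 0, 0, 0, 1]

```text
time_s: 1.1
position: [0.2495, -0.3784, 0.242]
eef_rot: [-0.681, 0.188, -0.188, 0.682]
wrist_force: [0.7, -0.2, 0.3]
width: 0.001
```

jog_arm:
  deltas: [0, 0, 0.034, 0, 0, 0, 1, 0, 0, 0.034, 0, 0, 0, 1, 0, 0, 0.034, 0, 0, 0, 1, 0, 0, 0.034, 0, 0, 0, 1, 0, 0, 0.034, 0, 0, 0, 1]

```text
time_s: 1.6
position: [0.3367, -0.2325, 0.2421]
eef_rot: [-0.682, 0.188, -0.188, 0.682]
wrist_force: [1.0, -0.2, -0.4]
width: 0.001
```

jog_arm:
  deltas: [0, 0, 0.034, 0, 0, 0, 1, 0, 0, 0.034, 0, 0, 0, 1, 0, 0, 0.034, 0, 0, 0, 1, 0, 0, 0.034, 0, 0, 0, 1, 0, 0, 0.034, 0, 0, 0, 1]

```text
time_s: 2.1
position: [0.4241, -0.0865, 0.2422]
eef_rot: [0.682, -0.188, 0.188, -0.682]
wrist_force: [0.3, -1.1, 0.3]
width: 0.0
```

```bash
python3 st.py .522 .065 .2417
```

```text
t 2.1 pos [ 0.4241 -0.0865  0.2422] yawz 59.12 q6 1.714 F [ 0.26 -1.1   0.29] w 0.0 ydir [-2.e-04  0.e+00 -1.e+00]
tool delta [0.0063 0.0005 0.1803] dist 0.1804
```

jog_arm:
  deltas: [0.002, 0, 0.04, 0, 0, 0, 1, 0.002, 0, 0.04, 0, 0, 0, 1, 0.002, 0, 0.04, 0, 0, 0, 1, 0, 0, 0.04, 0, 0, 0, 1, 0, 0, 0.02, 0, 0, 0, 1]

```text
time_s: 2.6
position: [0.5221, 0.066, 0.2417]
eef_rot: [-0.682, 0.188, -0.187, 0.682]
wrist_force: [0.6, -0.6, -0.9]
width: -0.0
```

jog_arm:
  deltas: [0, 0.03, 0, 0, 0, 0, 1, 0, 0.03, 0, 0, 0, 0, 1, 0, 0.03, 0, 0, 0, 0, 1, 0, 0.02, 0, 0, 0, 0, 1, 0, 0, 0, 0, 0, 0, 1]

```text
time_s: 3.1
position: [0.5195, 0.0635, 0.1296]
eef_rot: [0.682, -0.19, 0.186, -0.681]
wrist_force: [0.3, -0.1, -0.6]
width: 0.002
```

```bash
python3 st.py .522 .065 .07;  python3 - <<'E'
from rig import viewer
import cv2,numpy as np
for n in ["top","side","wrist"]:
    f=viewer.grab_frame(n); np.savez(f"{n}1.npz",**f); cv2.imwrite(f"pics/{n}1.png",f["pixels"][:,:,::-1])
E
```

```text
t 3.1 pos [0.5195 0.0635 0.1296] yawz 59.12 q6 2.071 F [ 0.3  -0.11 -0.6 ] w 0.002 ydir [-5.4e-03  2.0e-04 -1.0e+00]
tool delta [0.0017 0.0596 0.0027] dist 0.0597
```

View pics/side1.png

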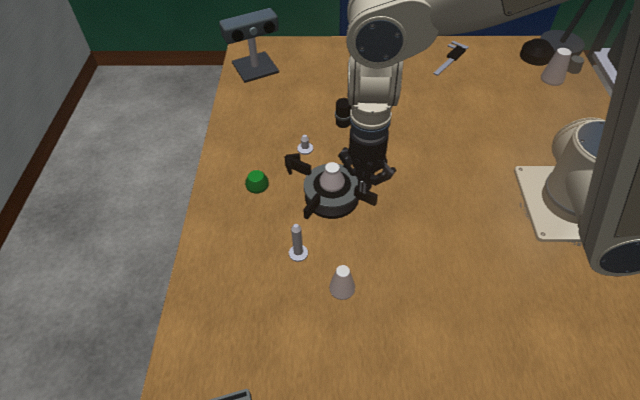

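View pics/wrist1.png

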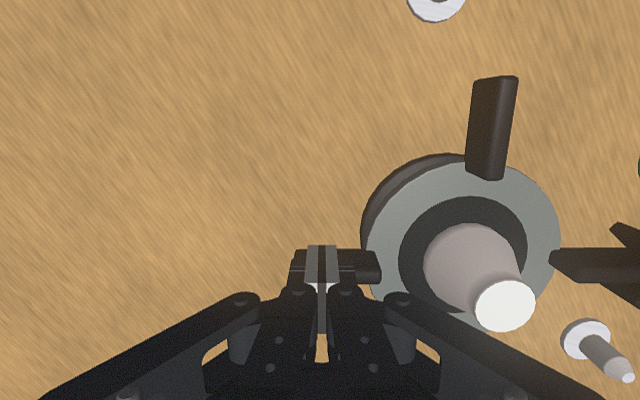

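View pics/top1.png

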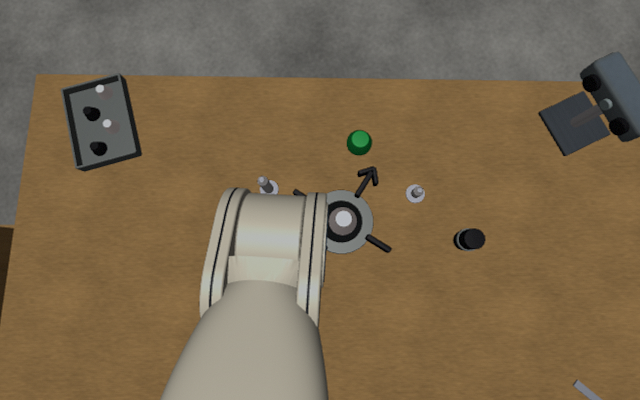

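Run:
```python
from h import *
f=load("wrist1.npz"); P=cloud(f)
print(f["pose"].round(3))
hub=np.array([.590,-.016])
for u,v in [(375,262),(296,265),(370,280),(322,250),(490,90),(516,285),(435,15),(590,335)]:
    p=P[v,u]; d=p[:2]-hub; print((u,v),p.round(3),np.hypot(*d).round(3),np.degrees(np.arctan2(d[1],d[0])).round(1))
```

```text
[[ 0.857  0.493  0.149  0.559]
 [-0.515  0.821  0.247  0.126]
 [-0.    -0.288  0.958  0.263]
 [ 0.     0.     0.     1.   ]]
(375, 262) [0.538 0.023 0.071] 0.065 143.0
(296, 265) [0.515 0.075 0.137] 0.118 129.5
(370, 280) [0.53  0.018 0.079] 0.069 150.5
(322, 250) [0.527 0.073 0.131] 0.109 125.5
(490, 90) [0.643 0.084 0.071] 0.113 62.2
(516, 285) [ 0.601 -0.008  0.107] 0.013 35.6
(435, 15) [0.658 0.136 0.006] 0.167 66.0
(590, 335) [ 0.666 -0.178  0.01 ] 0.179 -64.7
```

jog_arm:
  deltas: [0, 0.02, 0, 0, 0, 0, 1, 0, 0.02, 0, 0, 0, 0, 1, 0, 0.015, 0, 0, 0, 0, 1, 0.002, 0.004, 0, 0, 0, 0, 1, 0, 0, 0, 0, 0, 0, 1]

```text
time_s: 3.75
position: [0.5236, 0.0623, 0.074]
eef_rot: [-0.682, 0.188, -0.189, 0.682]
wrist_force: [-0.6, -0.4, -0.1]
width: 0.0
```

```bash
cat >> st.py <<'E'
hub=np.array([.590,-.016]); d=s['position'][:2]-hub; u=-M[:2,0]; 
print('tip r %.4f ang %.2f | arm-frame: tail dir if aligned yaw %.2f'%(np.hypot(*d),np.degrees(np.arctan2(d[1],d[0])),np.degrees(np.arctan2(-M[1,0],-M[0,0]))), 'hub in tool x,z', ((hub-s['position'][:2])@M[:2,0]).round(4),((hub-s['position'][:2])@M[:2,2]).round(4))
E
python3 st.py
```

```text
t 3.75 pos [0.5236 0.0623 0.074 ] yawz 59.11 q6 2.069 F [-0.56 -0.42 -0.13] w 0.0 ydir [ 9.e-04 -1.e-04 -1.e+00]
tip r 0.1027 ang 130.32 | arm-frame: tail dir if aligned yaw 149.11 hub in tool x,z 0.0972 -0.0331
```

jog_arm:
  deltas: [-0.003, 0.004, -0.003, 0, 0, 0, 1, 0, 0, -0.004, 0, 0, 0, 1, 0, 0, -0.004, 0, 0, 0, 1, 0, 0, -0.003, 0, 0, 0, 1, 0, 0, -0.002, 0, 0, 0, 1]

```text
time_s: 4.25
position: [0.5121, 0.05, 0.0696]
eef_rot: [-0.681, 0.188, -0.189, 0.682]
wrist_force: [-0.4, 1.3, 1.2]
width: -0.003
```

```bash
python3 st.py
```

```text
t 4.25 pos [0.5121 0.05   0.0696] yawz 59.1 q6 2.044 F [-0.45  1.3   1.16] w -0.003 ydir [ 6.e-04  2.e-04 -1.e+00]
tip r 0.1021 ang 139.72 | arm-frame: tail dir if aligned yaw 149.10 hub in tool x,z 0.1007 -0.0166
```

Contact is imminent. Arc at 3–4° per row.

jog_arm:
  deltas: [0, 0, -0.0035, 0, -2, 0, 1, -0.0005, 0, -0.0052, 0, -3, 0, 1, -0.001, 0, -0.0052, 0, -3, 0, 1, -0.001, 0, -0.007, 0, -4, 0, 1, -0.001, 0, -0.007, 0, -4, 0, 1]

```text
time_s: 4.75
position: [0.4976, 0.0262, 0.0695]
eef_rot: [-0.701, 0.09, -0.091, 0.701]
wrist_force: [1.5, 1.1, 0.4]
width: 0.001
```

```bash
cat > look.py <<'E'
import sys
from h import *
from rig import viewer
n=sys.argv[1]
f=viewer.grab_frame("side"); np.savez(f"side{n}.npz",**f)
c=cv2.resize(f["pixels"][90:310,200:440,::-1],None,fx=2.5,fy=2.5,interpolation=cv2.INTER_CUBIC); cv2.imwrite(f"pics/sc{n}.png",c)
E
python3 st.py; python3 look.py 2
```

```text
t 4.75 pos [0.4976 0.0262 0.0695] yawz 75.29 q6 1.711 F [1.51 1.11 0.36] w 0.001 ydir [ 9.e-04  3.e-04 -1.e+00]
tip r 0.1016 ang 155.47 | arm-frame: tail dir if aligned yaw 165.29 hub in tool x,z 0.1001 -0.0173
```

View pics/sc2.png

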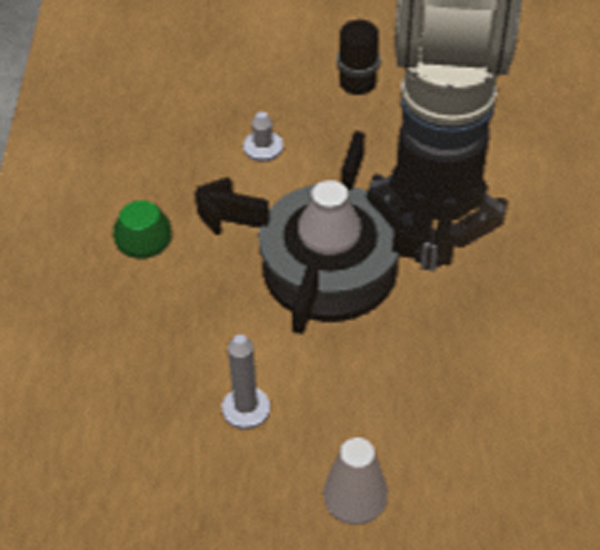

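Run:
```python
from h import *
f=load("side2.npz"); P=cloud(f)
for u,v in [(350,164),(354,170),(358,175),(362,190),(398,173)]: 
    p=P[v,u]; print((u,v),p.round(3),np.hypot(p[0]-.59,p[1]+.016).round(3))
```

```text
(350, 164) [0.548 0.016 0.154] 0.053
(354, 170) [0.539 0.026 0.145] 0.065
(358, 175) [0.53  0.025 0.128] 0.073
(362, 190) [0.516 0.008 0.056] 0.078
(398, 173) [0.445 0.044 0.156] 0.157
```

jog_arm:
  deltas: [-0.001, 0, -0.007, 0, -4, 0, 1, -0.001, 0, -0.007, 0, -4, 0, 1, -0.001, 0, -0.007, 0, -4, 0, 1, -0.001, 0, -0.007, 0, -4, 0, 1, -0.001, 0, -0.007, 0, -4, 0, 1]

```text
time_s: 5.3
position: [0.4884, -0.0077, 0.0695]
eef_rot: [-0.706, -0.032, 0.032, 0.707]
wrist_force: [1.0, 1.5, 0.8]
width: 0.006
```

```bash
python3 st.py
```

```text
t 5.3 pos [ 0.4884 -0.0077  0.0695] yawz 95.21 q6 1.292 F [1.03 1.51 0.78] w 0.006 ydir [ 5.e-04  4.e-04 -1.e+00]
tip r 0.1019 ang 175.32 | arm-frame: tail dir if aligned yaw -174.79 hub in tool x,z 0.1004 -0.0175
```

jog_arm:
  deltas: [-0.001, 0, -0.007, 0, -4, 0, 1, -0.001, 0, -0.007, 0, -4, 0, 1, -0.001, 0, -0.007, 0, -4, 0, 1, -0.001, 0, -0.007, 0, -4, 0, 1, -0.001, 0, -0.007, 0, -4, 0, 1]

```text
time_s: 5.8
position: [0.4914, -0.0428, 0.0694]
eef_rot: [-0.69, -0.154, 0.154, 0.69]
wrist_force: [0.1, 1.4, -0.3]
width: 0.002
```

jog_arm:
  deltas: [-0.001, 0, -0.007, 0, -4, 0, 1, -0.001, 0, -0.007, 0, -4, 0, 1, -0.001, 0, -0.007, 0, -4, 0, 1, -0.001, 0, -0.007, 0, -4, 0, 1, 0, 0, 0, 0, 0, 0, 1]

```text
time_s: 6.3
position: [0.5027, -0.0692, 0.0693]
eef_rot: [0.662, 0.248, -0.248, -0.662]
wrist_force: [1.1, -0.4, -0.4]
width: -0.001
```

```bash
python3 st.py; python3 look.py 3
```

```text
t 6.3 pos [ 0.5027 -0.0692  0.0693] yawz 131.07 q6 0.552 F [ 1.08 -0.45 -0.44] w -0.001 ydir [ 2.e-04 -2.e-04 -1.e+00]
tip r 0.1022 ang -148.65 | arm-frame: tail dir if aligned yaw -138.93 hub in tool x,z 0.1008 -0.0173
```

View pics/sc3.png

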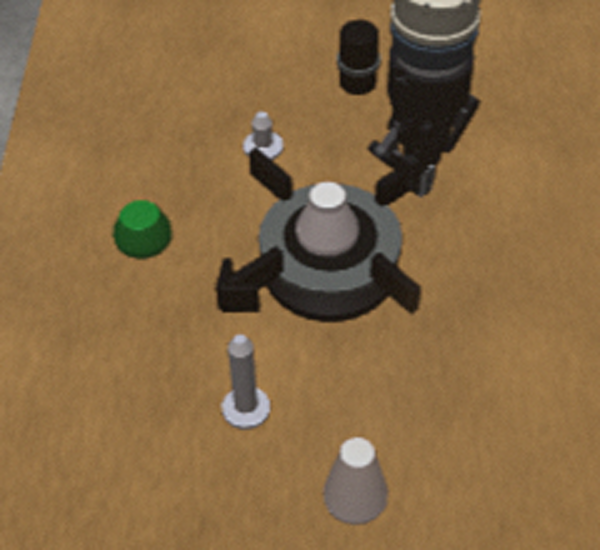

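```bash
cat > ang.py <<'E'
import sys
from h import *
hub=np.array([.590,-.016])
def meas(f,ex):
    P=cloud(f); img=f["pixels"].astype(int)
    Q=P[...,:2]-hub; r=np.hypot(Q[...,0],Q[...,1]); a=np.arctan2(Q[...,1],Q[...,0])
    m=(img.max(2)<75)&(P[...,2]>.048)&(P[...,2]<.088)&(r>.074)&(r<.103)
    if ex is not None: m&=np.abs(np.angle(np.exp(1j*(a-ex))))>.6
    th=np.angle(np.exp(4j*a[m]).sum())/4
    return np.degrees(th),m.sum()
f=load(sys.argv[1]); ex=np.radians(float(sys.argv[2])) if len(sys.argv)>2 else None
print(meas(f,ex),"mod 90")
E
python3 ang.py top0.npz; python3 ang.py side0.npz; python3 ang.py side3.npz -140
```

```text
(np.float64(-30.63163695861295), np.int64(328)) mod 90
(np.float64(-30.539016971217205), np.int64(429)) mod 90
(np.float64(42.292280098918305), np.int64(317)) mod 90
```

jog_arm:
  deltas: [-0.001, 0, -0.007, 0, -4, 0, 1, -0.001, 0, -0.007, 0, -4, 0, 1, -0.001, 0, -0.007, 0, -4, 0, 1, -0.001, 0, -0.007, 0, -4, 0, 1, -0.001, 0, -0.007, 0, -4, 0, 1]

```text
time_s: 6.85
position: [0.5249, -0.095, 0.0692]
eef_rot: [-0.609, -0.359, 0.36, 0.609]
wrist_force: [-2.0, 0.6, 0.8]
width: -0.004
```

jog_arm:
  deltas: [-0.0005, 0, -0.0035, 0, -2, 0, 1, 0, 0, 0, 0, 0, 0, 1, 0, 0, 0, 0, 0, 0, 1, 0, 0, 0, 0, 0, 0, 1, 0, 0, 0, 0, 0, 0, 1]

```text
time_s: 7.35
position: [0.5281, -0.0971, 0.0694]
eef_rot: [0.603, 0.37, -0.37, -0.603]
wrist_force: [-0.4, 0.3, 0.1]
width: -0.001
```

```bash
python3 st.py; python3 look.py 4; python3 ang.py side4.npz -115;  python3 - <<'E'
from rig import viewer
import cv2,numpy as np
f=viewer.grab_frame("top"); np.savez(f"top4.npz",**f); cv2.imwrite(f"pics/top4.png",f["pixels"][:,:,::-1])
E
python3 ang.py top4.npz -115
```

```text
t 7.35 pos [ 0.5281 -0.0971  0.0694] yawz 153.07 q6 0.132 F [-0.39  0.26  0.1 ] w -0.001 ydir [ 1.e-04 -0.e+00 -1.e+00]
tip r 0.1020 ang -127.35 | arm-frame: tail dir if aligned yaw -116.93 hub in tool x,z 0.1004 -0.0185
(np.float64(-27.029714044986736), np.int64(353)) mod 90
(np.float64(-27.70489759628992), np.int64(235)) mod 90
```

View pics/sc4.png

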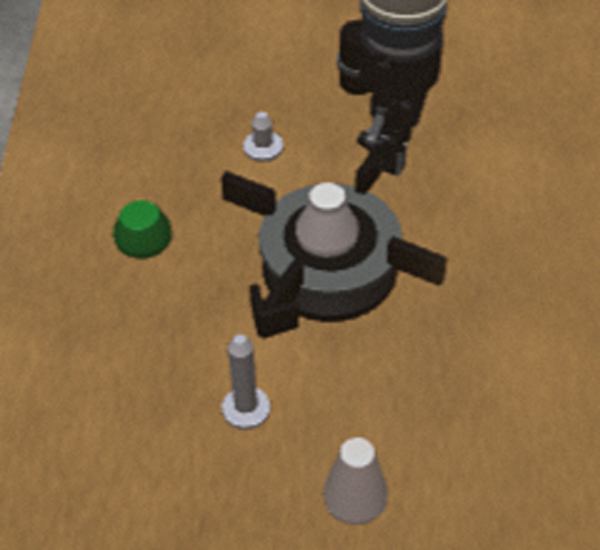

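View pics/top4.png

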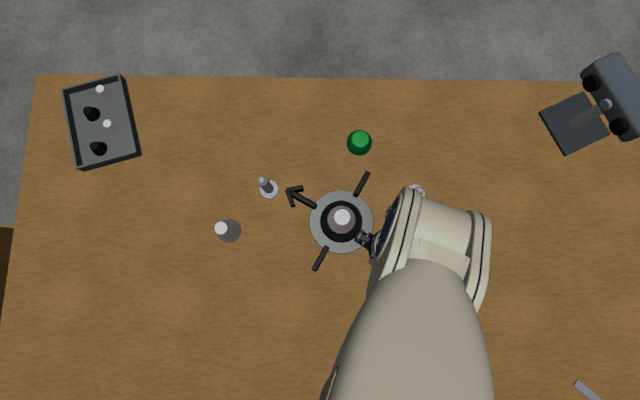

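jog_arm:
  deltas: [-0.0003, 0, -0.0026, 0, -1.5, 0, 1, -0.0003, 0, -0.0026, 0, -1.4, 0, 1, 0, 0, 0, 0, 0, 0, 1, 0, 0, 0, 0, 0, 0, 1, 0, 0, 0, 0, 0, 0, 1]

```text
time_s: 7.95
position: [0.5327, -0.1002, 0.0693]
eef_rot: [0.593, 0.385, -0.385, -0.593]
wrist_force: [-0.5, 0.1, 0.9]
width: 0.004
```

```bash
python3 st.py; python3 look.py 5; python3 ang.py side5.npz -115;  python3 - <<'E'
from rig import viewer
import cv2,numpy as np
f=viewer.grab_frame("top"); np.savez(f"top5.npz",**f)
E
python3 ang.py top5.npz -115
```

```text
t 7.95 pos [ 0.5327 -0.1002  0.0693] yawz 156.0 q6 0.078 F [-0.54  0.06  0.87] w 0.004 ydir [ 1.e-04  1.e-04 -1.e+00]
tip r 0.1018 ang -124.24 | arm-frame: tail dir if aligned yaw -114.00 hub in tool x,z 0.1002 -0.0181
(np.float64(-24.007444144014947), np.int64(348)) mod 90
(np.float64(-24.60386699414986), np.int64(224)) mod 90
```

jog_arm:
  deltas: [0, 0, 0.003, 0, 0, 0, 1, 0, 0, 0.005, 0, 0, 0, 1, 0, 0, 0.005, 0, 0, 0, 1, 0, 0, 0, 0, 0, 0, 1, 0, 0, 0, 0, 0, 0, 1]

```text
time_s: 8.55
position: [0.5207, -0.0948, 0.0694]
eef_rot: [0.593, 0.385, -0.385, -0.593]
wrist_force: [-1.2, -0.4, 0.1]
width: 0.001
```

jog_arm:
  deltas: [0, 0, 0, 0, 0, 0, 1, 0, 0, 0, 0, 0, 0, 1, 0, 0, 0, 0, 0, 0, 1, 0, 0, 0, 0, 0, 0, 1, 0, 0, 0, 0, 0, 0, 1]

```text
time_s: 9.05
position: [0.5208, -0.0949, 0.0692]
eef_rot: [-0.593, -0.385, 0.385, 0.593]
wrist_force: [0.1, -0.5, -0.6]
width: -0.004
```

```bash
python3 st.py; python3 look.py 6; python3 ang.py side6.npz -115;  python3 - <<'E'
from rig import viewer
import cv2,numpy as np
f=viewer.grab_frame("top"); np.savez(f"top6.npz",**f)
E
python3 ang.py top6.npz -115
```

```text
t 9.05 pos [ 0.5208 -0.0949  0.0692] yawz 156.02 q6 0.08 F [ 0.12 -0.51 -0.63] w -0.004 ydir [-0.  0. -1.]
tip r 0.1050 ang -131.27 | arm-frame: tail dir if aligned yaw -113.98 hub in tool x,z 0.1002 -0.0312
(np.float64(-24.04963779398604), np.int64(352)) mod 90
(np.float64(-24.598019297250634), np.int64(225)) mod 90
```

View pics/sc6.png

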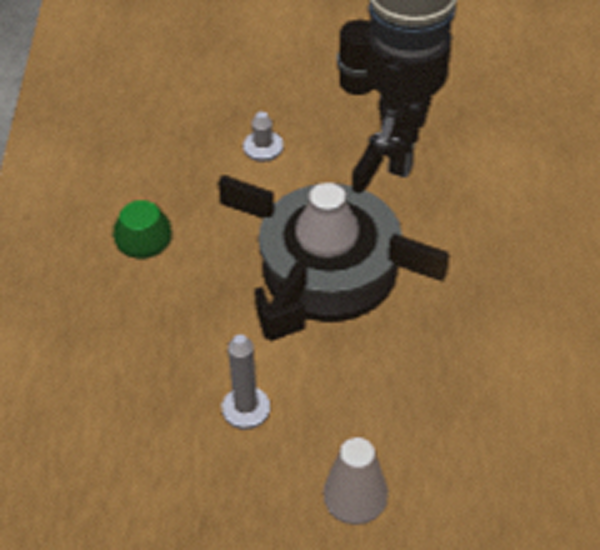

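jog_arm:
  deltas: [0, 0, 0, 0, 0, 0, 1, 0, 0, 0, 0, 0, 0, 1, 0, 0, 0, 0, 0, 0, 1, 0, 0, 0, 0, 0, 0, 1, 0, 0, 0, 0, 0, 0, 1]

```text
time_s: 9.65
position: [0.5207, -0.0949, 0.0693]
eef_rot: [0.593, 0.385, -0.385, -0.593]
wrist_force: [-0.1, -0.1, -0.7]
width: 0.002
```

jog_arm:
  deltas: [0, 0, 0, 0, 0, 0, 1, 0, 0, 0, 0, 0, 0, 1, 0, 0, 0, 0, 0, 0, 1, 0, 0, 0, 0, 0, 0, 1, 0, 0, 0, 0, 0, 0, 1]

```text
time_s: 10.15
position: [0.5208, -0.0949, 0.0693]
eef_rot: [0.593, 0.385, -0.385, -0.593]
wrist_force: [-0.5, -0.9, 0.8]
width: 0.001
```

jog_arm:
  deltas: [0, 0, 0, 0, 0, 0, 1, 0, 0, 0, 0, 0, 0, 1, 0, 0, 0, 0, 0, 0, 1, 0, 0, 0, 0, 0, 0, 1, 0, 0, 0, 0, 0, 0, 1]

```text
time_s: 10.65
position: [0.5207, -0.0949, 0.0693]
eef_rot: [0.593, 0.385, -0.385, -0.593]
wrist_force: [0.5, -0.6, -0.5]
width: -0.003
```

jog_arm:
  deltas: [0, -0.01, 0, 0, 0, 0, 1, 0, -0.02, 0, 0, 0, 0, 1, 0, -0.02, 0, 0, 0, 0, 1, 0, -0.008, 0, 0, 0, 0, 1, 0, 0, 0, 0, 0, 0, 1]

```text
time_s: 11.15
position: [0.5214, -0.0951, 0.1286]
eef_rot: [0.594, 0.386, -0.385, -0.592]
wrist_force: [0.2, 0.1, 0.0]
width: -0.0
```

jog_arm:
  deltas: [0, 0, -0.01, 0, 0, 0, 1, 0, 0, -0.02, 0, 0, 0, 1, 0, 0, -0.02, 0, 0, 0, 1, 0, 0, -0.016, 0, 0, 0, 1, 0, 0, 0, 0, 0, 0, 1]

```text
time_s: 11.65
position: [0.5825, -0.1226, 0.1256]
eef_rot: [-0.593, -0.385, 0.385, 0.593]
wrist_force: [0.6, 0.1, 0.1]
width: -0.003
```

```bash
python3 st.py; python3 look.py 7; python3 ang.py side7.npz -115
```

```text
t 11.65 pos [ 0.5825 -0.1226  0.1256] yawz 155.99 q6 0.071 F [0.58 0.12 0.12] w -0.003 ydir [-1.1e-03  4.0e-04 -1.0e+00]
tip r 0.1069 ang -94.04 | arm-frame: tail dir if aligned yaw -114.01 hub in tool x,z 0.1004 0.0365
(np.float64(-23.913767481499427), np.int64(344)) mod 90
```

View pics/sc7.png

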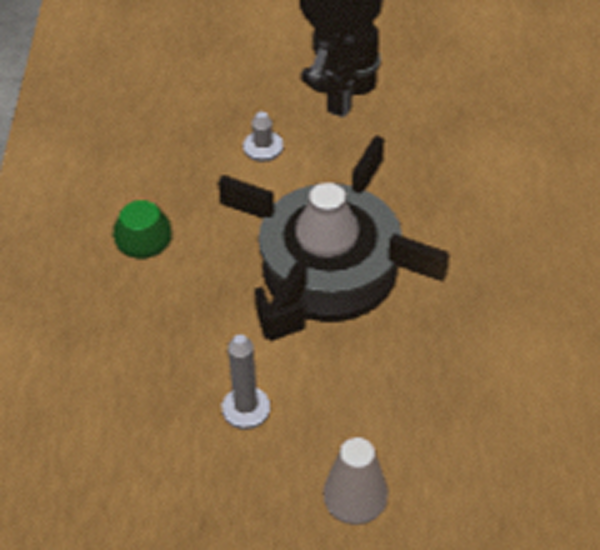

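jog_arm:
  deltas: [0, 0.01, 0, 0, 0, 0, 1, 0, 0.02, 0, 0, 0, 0, 1, 0, 0.015, 0, 0, 0, 0, 1, 0, 0.01, 0, 0, 0, 0, 1, 0, 0, 0, 0, 0, 0, 1]

```text
time_s: 12.2
position: [0.5797, -0.1211, 0.0706]
eef_rot: [-0.592, -0.385, 0.386, 0.594]
wrist_force: [-0.6, 0.4, -0.3]
width: -0.003
```

jog_arm:
  deltas: [0, 0, 0.003, 0, 0, 0, 1, 0, 0, 0.004, 0, 0, 0, 1, 0, 0, 0.004, 0, 0, 0, 1, 0, 0, 0.003, 0, 0, 0, 1, 0, 0, 0.002, 0, 0, 0, 1]

```text
time_s: 12.7
position: [0.5662, -0.1151, 0.0727]
eef_rot: [0.593, 0.385, -0.385, -0.593]
wrist_force: [-0.7, 0.7, -0.0]
width: -0.003
```

```bash
python3 st.py
```

```text
t 12.7 pos [ 0.5662 -0.1151  0.0727] yawz 156.02 q6 0.073 F [-0.66  0.74 -0.02] w -0.003 ydir [ 5.e-04 -2.e-04 -1.e+00]
tip r 0.1019 ang -103.51 | arm-frame: tail dir if aligned yaw -113.98 hub in tool x,z 0.1002 0.0185
```

jog_arm:
  deltas: [0, 0.003, 0.0035, 0, 2, 0, 1, -0.0005, 0, 0.0052, 0, 3, 0, 1, -0.001, 0, 0.0055, 0, 3, 0, 1, -0.001, 0, 0.007, 0, 4, 0, 1, -0.001, 0, 0.007, 0, 4, 0, 1]

```text
time_s: 13.2
position: [0.5403, -0.1041, 0.0694]
eef_rot: [0.641, 0.298, -0.298, -0.641]
wrist_force: [1.6, 0.3, -1.0]
width: 0.0
```

jog_arm:
  deltas: [-0.001, 0, 0.007, 0, 4, 0, 1, -0.001, 0, 0.007, 0, 4, 0, 1, -0.001, 0, 0.007, 0, 4, 0, 1, -0.001, 0, 0.007, 0, 4, 0, 1, -0.001, 0, 0.007, 0, 4, 0, 1]

```text
time_s: 13.7
position: [0.5132, -0.0816, 0.0695]
eef_rot: [0.684, 0.182, -0.182, -0.683]
wrist_force: [0.8, -0.3, -1.3]
width: 0.002
```

```bash
python3 st.py; python3 look.py 8
```

```text
t 13.7 pos [ 0.5132 -0.0816  0.0695] yawz 119.84 q6 0.731 F [ 0.76 -0.34 -1.33] w 0.002 ydir [ 5.e-04 -6.e-04 -1.e+00]
tip r 0.1010 ang -139.51 | arm-frame: tail dir if aligned yaw -150.16 hub in tool x,z 0.0992 0.0187
```

View pics/sc8.png

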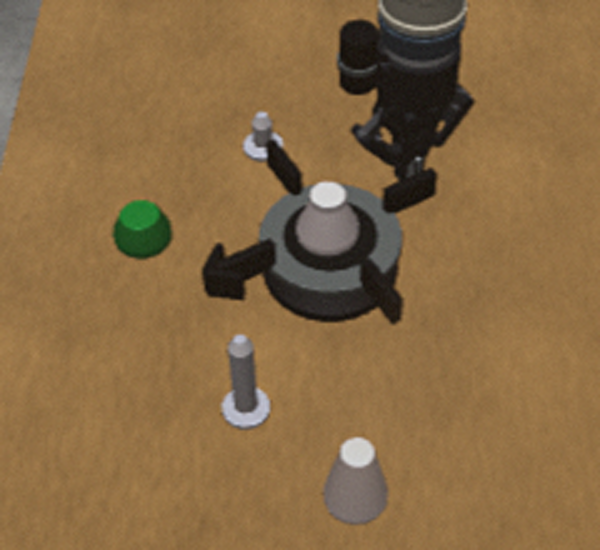

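jog_arm:
  deltas: [-0.001, 0, 0.007, 0, 4, 0, 1, -0.001, 0, 0.007, 0, 4, 0, 1, -0.001, 0, 0.007, 0, 4, 0, 1, -0.001, 0, 0.007, 0, 4, 0, 1, -0.001, 0, 0.007, 0, 4, 0, 1]

```text
time_s: 14.25
position: [0.4957, -0.0512, 0.0695]
eef_rot: [0.705, 0.061, -0.061, -0.704]
wrist_force: [0.5, -0.4, 0.7]
width: 0.0
```

jog_arm:
  deltas: [-0.001, 0, 0.007, 0, 4, 0, 1, -0.001, 0, 0.007, 0, 4, 0, 1, -0.001, 0, 0.007, 0, 4, 0, 1, -0.001, 0, 0.007, 0, 4, 0, 1, -0.001, 0, 0.007, 0, 4, 0, 1]

```text
time_s: 14.75
position: [0.4894, -0.0164, 0.0695]
eef_rot: [0.705, -0.062, 0.062, -0.704]
wrist_force: [-0.6, -0.6, -0.6]
width: 0.001
```

```bash
python3 st.py
```

```text
t 14.75 pos [ 0.4894 -0.0164  0.0695] yawz 79.93 q6 1.542 F [-0.61 -0.58 -0.61] w 0.001 ydir [ 0.e+00 -5.e-04 -1.e+00]
tip r 0.1006 ang -179.78 | arm-frame: tail dir if aligned yaw 169.93 hub in tool x,z 0.099 0.018
```

jog_arm:
  deltas: [-0.001, 0, 0.007, 0, 4, 0, 1, -0.001, 0, 0.007, 0, 4, 0, 1, -0.001, 0, 0.007, 0, 4, 0, 1, -0.001, 0, 0.007, 0, 4, 0, 1, -0.001, 0, 0.007, 0, 4, 0, 1]

```text
time_s: 15.25
position: [0.4954, 0.0184, 0.0694]
eef_rot: [0.683, -0.183, 0.183, -0.683]
wrist_force: [-0.4, -0.8, -0.1]
width: -0.004
```

jog_arm:
  deltas: [-0.001, 0, 0.007, 0, 4, 0, 1, -0.001, 0, 0.007, 0, 4, 0, 1, -0.001, 0, 0.007, 0, 4, 0, 1, -0.001, 0, 0.007, 0, 4, 0, 1, -0.001, 0, 0.007, 0, 4, 0, 1]

```text
time_s: 15.75
position: [0.5129, 0.0489, 0.0694]
eef_rot: [0.641, -0.299, 0.299, -0.641]
wrist_force: [-1.7, -0.2, 1.1]
width: -0.004
```

jog_arm:
  deltas: [-0.001, 0, 0.007, 0, 4, 0, 1, -0.001, 0, 0.007, 0, 4, 0, 1, -0.0005, 0, 0.0035, 0, 2, 0, 1, 0, 0, 0, 0, 0, 0, 1, 0, 0, 0, 0, 0, 0, 1]

```text
time_s: 16.25
position: [0.5255, 0.0612, 0.0693]
eef_rot: [-0.613, 0.353, -0.353, 0.613]
wrist_force: [-0.4, 0.0, -0.4]
width: 0.002
```

```bash
python3 st.py; python3 look.py 9; python3 ang.py side9.npz 120;  python3 - <<'E'
from rig import viewer
import cv2,numpy as np
f=viewer.grab_frame("top"); np.savez(f"top9.npz",**f); cv2.imwrite(f"pics/top9.png",f["pixels"][:,:,::-1])
E
python3 ang.py top9.npz 120
```

```text
t 16.25 pos [0.5255 0.0612 0.0693] yawz 30.13 q6 2.573 F [-0.45  0.03 -0.4 ] w 0.002 ydir [ 1.e-04 -0.e+00 -1.e+00]
tip r 0.1006 ang 129.88 | arm-frame: tail dir if aligned yaw 120.13 hub in tool x,z 0.0991 0.017
(np.float64(32.96032998300995), np.int64(217)) mod 90
(np.float64(30.19019549865628), np.int64(247)) mod 90
```

View pics/sc9.png

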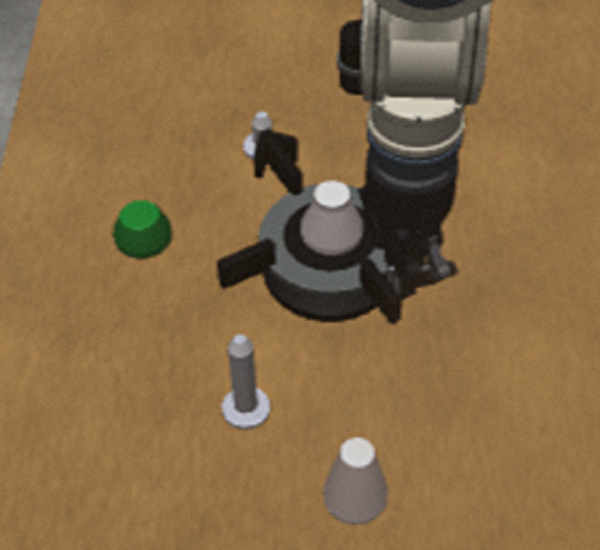

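View pics/top9.png

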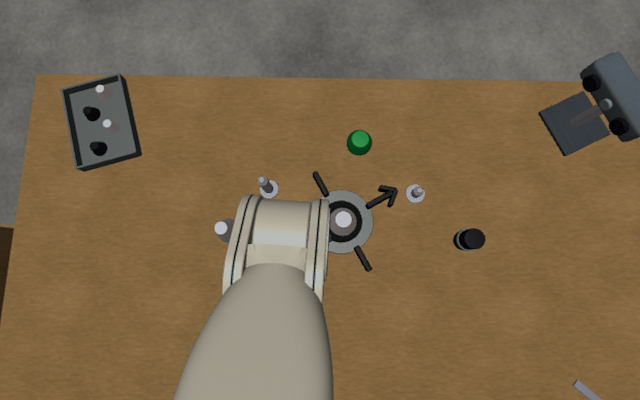

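jog_arm:
  deltas: [-0.0007, 0, 0.0045, 0, 2.5, 0, 1, -0.0007, 0, 0.0045, 0, 2.5, 0, 1, -0.0003, 0, 0.0026, 0, 1.5, 0, 1, 0, 0, 0, 0, 0, 0, 1, 0, 0, 0, 0, 0, 0, 1]

```text
time_s: 16.85
position: [0.5349, 0.0681, 0.0693]
eef_rot: [-0.592, 0.387, -0.387, 0.592]
wrist_force: [-0.1, 0.5, 0.0]
width: -0.003
```

```bash
python3 st.py; python3 look.py 10; python3 ang.py side10.npz 120;  python3 - <<'E'
from rig import viewer
import cv2,numpy as np
f=viewer.grab_frame("top"); np.savez(f"top10.npz",**f); cv2.imwrite(f"pics/top10.png",f["pixels"][:,:,::-1])
E
python3 ang.py top10.npz 120
```

```text
t 16.85 pos [0.5349 0.0681 0.0693] yawz 23.59 q6 2.701 F [-0.12  0.52  0.  ] w -0.003 ydir [ 2.e-04 -0.e+00 -1.e+00]
tip r 0.1005 ang 123.23 | arm-frame: tail dir if aligned yaw 113.59 hub in tool x,z 0.0991 0.0168
(np.float64(26.422725815923727), np.int64(207)) mod 90
(np.float64(23.77259764648623), np.int64(252)) mod 90
```

jog_arm:
  deltas: [0, 0, -0.003, 0, 0, 0, 1, 0, 0, -0.006, 0, 0, 0, 1, 0, 0, -0.006, 0, 0, 0, 1, 0, 0, 0, 0, 0, 0, 1, 0, 0, 0, 0, 0, 0, 1]

```text
time_s: 17.45
position: [0.521, 0.0621, 0.0695]
eef_rot: [-0.591, 0.388, -0.388, 0.591]
wrist_force: [0.1, 0.8, -0.3]
width: 0.0
```

jog_arm:
  deltas: [0, -0.01, 0, 0, 0, 0, 1, 0, -0.02, 0, 0, 0, 0, 1, 0, -0.03, 0, 0, 0, 0, 1, 0, -0.03, 0, 0, 0, 0, 1, 0, -0.03, 0, 0, 0, 0, 1]

```text
time_s: 17.95
position: [0.5212, 0.0623, 0.1913]
eef_rot: [-0.591, 0.387, -0.388, 0.592]
wrist_force: [1.0, 0.0, -0.0]
width: -0.001
```

jog_arm:
  deltas: [-0.02, -0.02, 0, 0, 0, 0, 1, -0.03, 0, 0, 0, 0, 0, 1, -0.04, 0, 0, 0, 0, 0, 1, -0.03, 0, -0.01, 0, 0, 0, 1, -0.02, 0, 0, 0, 0, 0, 1]

```text
time_s: 18.45
position: [0.4545, 0.188, 0.2103]
eef_rot: [-0.591, 0.387, -0.387, 0.592]
wrist_force: [0.7, -1.2, 0.4]
width: 0.001
```

```bash
python3 st.py; python3 look.py 11; python3 ang.py side11.npz;  python3 - <<'E'
from rig import viewer
import cv2,numpy as np
f=viewer.grab_frame("top"); np.savez(f"top11.npz",**f); cv2.imwrite(f"pics/top11.png",f["pixels"][:,:,::-1])
E
python3 ang.py top11.npz
```

```text
t 18.45 pos [0.4545 0.188  0.2103] yawz 23.59 q6 2.951 F [ 0.68 -1.2   0.4 ] w 0.001 ydir [ 4.e-04  3.e-04 -1.e+00]
tip r 0.2449 ang 123.59 | arm-frame: tail dir if aligned yaw 113.59 hub in tool x,z 0.2411 0.0425
(np.float64(23.896313821434553), np.int64(427)) mod 90
(np.float64(23.987244946544564), np.int64(329)) mod 90
```

View pics/sc11.png

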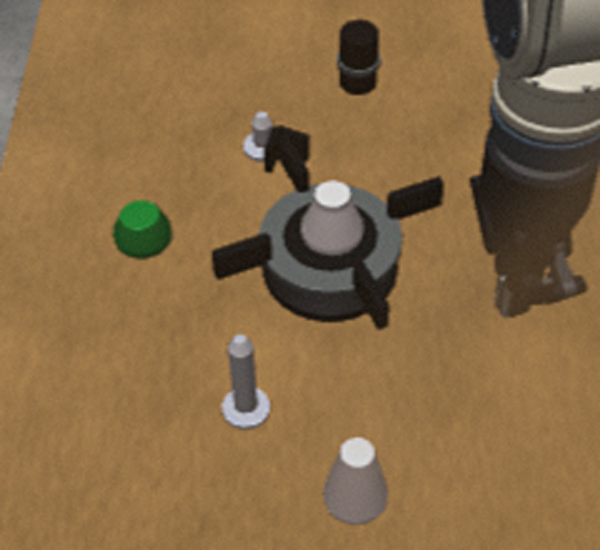

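View pics/top11.png

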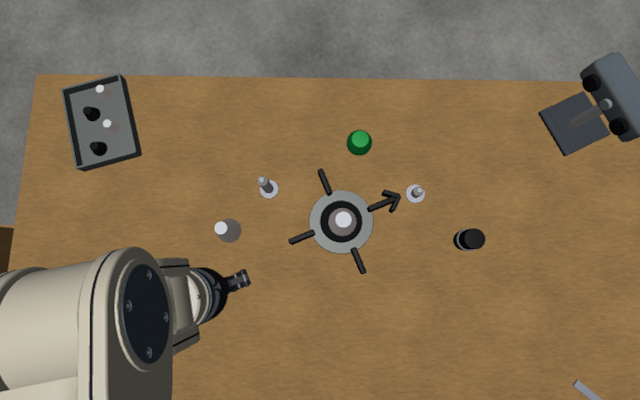

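jog_arm:
  deltas: [0, 0, 0, 0, 0, 0, 1, 0, 0, 0, 0, 0, 0, 1, 0, 0, 0, 0, 0, 0, 1, 0, 0, 0, 0, 0, 0, 1, 0, 0, 0, 0, 0, 0, 1]

```text
time_s: 19.05
position: [0.4564, 0.1861, 0.2092]
eef_rot: [0.591, -0.388, 0.388, -0.591]
wrist_force: [-0.8, 0.2, 0.6]
width: -0.0
```

Run:
```python
from h import *
for n in ["top0.npz","top11.npz"]:
    f=load(n);P=cloud(f);m=(np.hypot(P[...,0]-.59,P[...,1]+.016)<.05)&(P[...,2]>.1);print(n,P[m].mean(0).round(4))
from rig import bot
print(bot.hand_in())
```

```text
top0.npz [ 0.5905 -0.0196  0.1083]
top11.npz [ 0.5888 -0.019   0.1084]
the job is handed in; nothing more can be done
None
```

I turned the turntable to both posts with the shut fingertips pushing on its plain tail arm. The job was handed in at about 19 s of the 69 s allowed; no verdict is reported.

- **Taller post:** the arrow stood at 65.4° by the top camera and 66.0° by the side camera, against a measured 65.2° for the post. The finger was backed off and the turntable stayed still for over 2.5 s. The sensed wrist force never read above about 3 N.
- **Shorter post:** I lifted over the tail arm and pushed the turntable back clockwise. With the arm clear, both cameras gave −66.0 to −66.1° against −66.7° for the post, about 2 mm off its axis.
- **Adapter and loose parts:** the adapter's top moved less than 2 mm between the first and last pictures, and it stood upright. The cone, nozzle and tube looked unmoved in the top view; I did not measure them.
- **Check that disagreed:** while the gripper hid part of the wheel, the side camera read up to 2.8° off the top camera. The two agreed within 0.1° once the view was clear.

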